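# Lay the lunch place on the patio ledge

### The arm

A 7-joint arm with a two-finger parallel gripper is mounted at the origin on the work surface. World frame = base frame: x ahead of the robot, y to its left, z up, the work surface at z = 0. Lengths are in m, angles in rad, forces in N, time in s.
With the tool pointing down it reaches from about 0.425 to 0.875 m from the base axis. Payload 9.9 kg.
Tool frame: the origin (TCP) lies midway between the tips of the shut fingers; the grasp point (between the pads) lies 19 mm behind it; z points along the fingers, y is the line along which they close (so a half turn about z gives the same grasp; the last joint's range is limited). The gripper opens to 85 mm and grips with 20 to 120 N. Pads are 22 mm wide; open, the fingers measure 114 mm over their backs; the gripper's body (76 mm by 85 mm) begins 54 mm behind the grasp point. The pads swing forward as they close: fully open they stand 13 mm farther back than shut.
Start: joints at [1.193, 0.576, 0.025, 1.437, -0.015, 1.129, -0.057], TCP at [0.195, -0.646, 0.231] pointing down, gripper open.
Joint ranges: [-2.76, 2.76], [-0.34, 2.15], [-1.52, 1.57], [0.19, 2.46], [-1.09, 4.23], [0.17, 1.99], [-2.82, 2.82]. Speed limits (rad/s): [2.22, 2.22, 3.01, 3.01, 3.14, 3.14, 3.14].

### API

Orientations are given as a unit quaternion [w, x, y, z].
In Python, from plant import * gives the robot as it stands. The module is installed in compiled form; this text tells all that it offers.
- The arm moves only by the tool send_rows, never from a script. Its argument "rows" is a list of rows, each a list of 5 numbers: the shift along the tool's x, y, z as a fraction of full scale, then the turn about the tool's z as a fraction of full scale, then the closure, from -1 (fully open) to 1 (shut). In form: [[dx, dy, dz, roll, grip], ...]. A call has 1 to 5 rows; each row shifts and turns the commanded pose from where the row before left it, along the tool's axes as they then stand; what a row does not reach is not made up. Full scale, the value 1, is 0.12 m for a shift and 0.15 rad for a turn. A row lasts 1/8 s, in which the tool goes at most 62.5 mm and 10.7 degrees, less where a joint would pass 70% of its speed; a pose out of reach is approached as far as the arm can. A call with a number of a shift or a turn outside -1 to 1 is refused whole. A call with a gripper value outside its range is refused whole. The fingers move at their own pace and stop on an object; the grip force is fixed at half the most. Time passes only in rows, so rows that do not move let the fingers close. It gives the time, the measured TCP pose, the force, the opening and the grip force at its end, in the units of the state.
- get_obs(): the state, without advancing time (a new reading comes with each control period).
- read_camera(name): name is "side" or "top" or "wrist"; returns a dict with "img" (400x640x3 uint8, red, green, blue), "K" (3x3 intrinsics, pixels), "camera_from_world" (4x4, takes a point from world to camera coordinates). Camera axes: x right, y up, looking along -z (the intrinsics and any distortion apply to the point x, -y, -z); pixel columns grow to the right and rows downward; lengths in m; the calibration is good to about 2 mm. A picture is of the moment at which its call begins. There is no depth.
- sign_off(): hands the job in; it is judged then, once.
Trained networks look in a picture, given as the dict that the camera call returned (one of the last four; its "shot" number tells which), for a name from the list of things; names that differ only in an ending like _2 or _b are one class to them, and where a whole thing is asked for, a point or a joint stands for the part that bears it (a point fixed in the world has none). Each returns a list of dicts, best first, with "conf" (0 to 1); they miss things now and then, are a little off and sometimes report something else, mostly with a low value. They report only what shows in the picture. A call takes as long as a camera call. They do not tell look-alikes from the thing itself.
- spot_in(picture, label): "box" ([centre column, centre row, width, height] in pixels, round what is visible of it).
The state is a dict: "time": time; "joint_positions": joint angles; "joint_velocities": joint speeds; "tau": joint torques, N m; "ee_pos": TCP position; "orientation": TCP orientation; "ft_force": force on the tool from outside, world axes, zero at the start; "wrist_torque": the same for the moment, N m; "grip_width": finger opening in m; "finger_force": force on a finger pad.
Only numpy, scipy, OpenCV 4.12 (cv2) and the standard library are available. Lean on these libraries where they do the work, as an engineer would, in place of code of your own. Each camera call takes 0.05 s, during which the arm holds its last target. There are 200 camera calls.

### The job

Lay my lunch place on the mat, as I sit at its red-striped edge: stand the onion from the green saucer in the middle of the upturned pot lid instead, and the blue cup upright in the middle of the saucer. Lay the wooden spoon flat midway between saucer and lid, its middle in line with theirs, pointing straight away from me with the handle's end towards the striped edge, and stand the milk tin upright straight behind the saucer (farther from me), 3 cm clear of its rim. Leave the red cup and the jar where they are.

Things in the scene. Friction and masses are not known exactly. Their poses are not given: they have to be found in the camera images.
- mat: Cream place mat, 320 mm (its x) by 380 mm (its y), 3 mm thick, fixed to the ledge. Origin: centre of its underside. A 28 mm red stripe runs along its front edge, at -x, where the eater sits; the mat's +x is 'behind' (away from the eater), its +y the eater's left. It is turned by up to 0.2 rad either way.
- saucer: Green ceramic saucer fixed on the mat, 120 mm across the rim, 12 mm high, its inner floor flat out to about 35 mm from the centre and 6 mm above its origin. Origin: centre of its underside, on the mat's top (3 mm above the ledge). Its axes are parallel to the mat's. It stands in the left or right half of the mat; the onion stands on it at the start.
- lid: Small aluminium pot lid, upside down on its black knob, fixed on the mat: a shallow dish 124 mm across the rim and 24 mm high in all; its flat inner floor (out to about 48 mm from the centre) is 18 mm above its origin. Origin: centre of the knob's underside, on the mat's top. Axes parallel to the mat's. It stands in the other half of the mat, 200 mm (within 5 mm) from the saucer, in line with it along the mat's y.
- onion: Loose dark red-purple onion, widest (58 mm across) from 22 to 36 mm above its flat base, 60 mm high, about 110 g. Origin: centre of its base; z up.
- cup: Loose blue plastic cup, open on top, 62 mm across the rim, narrowing slightly to its base, 85 mm high, about 50 g. Origin: centre of its underside; z up. Stands beside the mat at the start.
- tin: Loose milk tin, grey steel with a white top and a yellow band around it, 58 mm across and 66 mm high, about 200 g. Origin: centre of its underside; z up. Stands beside the mat at the start.
- spoon: Loose wooden stirring spoon, 220 mm long, lying flat, 10 mm thick all along, about 45 g. Its x runs along it towards the round bowl (44 mm wide, outer 54 mm of the length); the handle, 12 mm wide, runs to -x. Origin: middle of its length, on its underside, on the handle and within 15 mm of its balance point. It starts lying across the rear of the mat, where the tin may have to go.
- red_cup: Bystander: a red plastic cup of the blue cup's shape (62 mm across, 85 mm high), standing loose beside the mat. Origin: centre of its underside. Leave it where it is.
- jar: Bystander: amber glass jar with a white cap, 60 mm across, 80 mm high, standing loose beside the mat. Origin: centre of its underside. Leave it where it is.
There are look-alikes about, which are no part of the job. There is more than one size of the cup; the job needs the smaller.

How it is judged:
By the outcome, as a careful person would: the job done as asked, in the order asked, and still so for the second after the job is handed in, with the robot touching nothing.
It also fails if it takes over 102 s, if anything falls off the work surface, if the arm or the gripper's body presses on something with over 40 N, if the wrist force passes 120 N, or if a joint passes its speed limit or range.

## Working session

There is one attempt and no reset: what is moved stays moved. The work goes in short steps, Python scripts to look and compute and a tool call to move; the robot and the scene stay as the last step left them, time stands still between calls to the robot, and variables do not carry over. Pictures are saved under pics/ and viewed, at most 14 in all, crops included, and the job is handed in when it is done.

Besides the shell and the picture viewer there is one more tool, called after ">>>" by a JSON object that holds its "fn" and its "kwargs". send_rows: Moves the arm, as the interface text tells. Its arguments: {"type":"object","properties":{"rows":{"type":"array"}},"required":["rows"]}

```bash
mkdir -p pics
python3 - <<'E'
from plant import *
import cv2,json
for n in ("top","side"):
    p=read_camera(n); cv2.imwrite(f"pics/{n}0.png",p["img"][:,:,::-1])
    print(n,p["K"].round(1).tolist(),p["camera_from_world"].round(3).tolist(),[k for k in p])
    for l in ["saucer","lid","onion","cup","tin","spoon","red_cup","jar","mat"]:
        print(l,[(round(d["conf"],2),[round(float(v)) for v in d["box"]]) for d in spot_in(p,l)][:4])
o=get_obs();print(o["time"],o["ee_pos"],o["orientation"])
E
```

```text
top [[430.9, 0.0, 315.8], [0.0, 430.9, 199.0], [0.0, 0.0, 1.0]] [[0.002, -1.0, -0.014, 0.008], [0.998, 0.001, 0.058, -0.467], [-0.058, -0.015, 0.998, -1.284], [0.0, 0.0, 0.0, 1.0]] ['img', 'K', 'camera_from_world', 'shot']
saucer [(0.86, [358, 182, 42, 40])]
lid [(0.84, [291, 177, 41, 42])]
onion [(0.76, [359, 177, 13, 19])]
cup [(0.98, [190, 263, 38, 27]), (0.97, [216, 219, 26, 23])]
tin [(0.9, [422, 161, 22, 20])]
spoon [(0.66, [332, 138, 69, 16])]
red_cup [(0.67, [202, 167, 28, 24])]
jar [(0.85, [435, 216, 25, 21])]
mat [(0.64, [324, 164, 133, 114])]
side [[473.1, 0.0, 324.3], [0.0, 473.1, 199.0], [0.0, 0.0, 1.0]] [[-0.986, -0.164, 0.01, 0.45], [0.126, -0.718, 0.685, -0.087], [-0.105, 0.677, 0.729, -1.127], [0.0, 0.0, 0.0, 1.0]] ['img', 'K', 'camera_from_world', 'shot']
saucer [(0.75, [308, 172, 49, 29])]
lid [(0.88, [288, 227, 56, 41])]
onion [(0.66, [304, 166, 25, 18])]
cup [(0.87, [388, 347, 48, 67]), (0.61, [328, 313, 34, 41])]
tin [(0.86, [301, 123, 20, 31])]
spoon [(0.85, [248, 189, 21, 54])]
red_cup [(0.86, [246, 319, 40, 47])]
jar [(0.82, [360, 120, 24, 34])]
mat [(0.94, [273, 208, 164, 127]), (0.21, [248, 187, 26, 60])]
1.0 [ 0.19545362 -0.64611171  0.23130261] [ 1.16075000e-05  9.89230338e-01  1.46367136e-01 -1.26658241e-05]
```

View pics/top0.png

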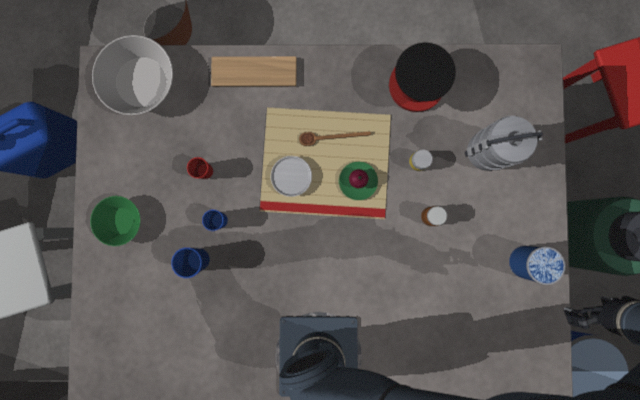

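View pics/side0.png

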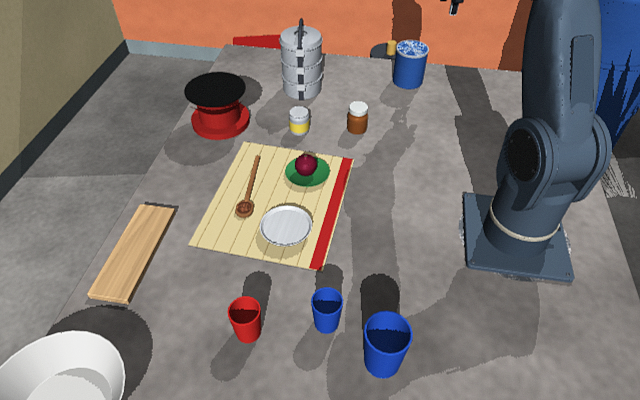

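```bash
cat > h.py <<'E'
from plant import *
import cv2, numpy as np
def ray(p,u,v):
    T=p["camera_from_world"];K=p["K"];R=T[:3,:3];c=-R.T@T[:3,3]
    d=R.T@np.array([(u-K[0,2])/K[0,0],-(v-K[1,2])/K[1,1],-1.]);return c,d
def at(p,u,v,z):
    c,d=ray(p,u,v);return c+d*(z-c[2])/d[2]
def proj(p,X):
    T=p["camera_from_world"];K=p["K"];q=T[:3,:3]@np.array(X)+T[:3,3]
    return K[0,0]*q[0]/-q[2]+K[0,2],K[1,1]*-q[1]/-q[2]+K[1,2]
def blobs(m,amin=30):
    n,l,s,c=cv2.connectedComponentsWithStats(m.astype(np.uint8))
    return sorted([(int(s[i,4]),c[i],l==i,s[i]) for i in range(1,n) if s[i,4]>amin],key=lambda b:-b[0])
def hsv(p): return cv2.cvtColor(p["img"],cv2.COLOR_RGB2HSV)
E
cat > m.py <<'E'
from h import *
ps={n:read_camera(n) for n in("top","side")}
H=dict(saucer=.015,lid=.027)
for n,p in ps.items():
    h=hsv(p).astype(int);V=h[...,2];S=h[...,1];Hh=h[...,0]
    box={l:spot_in(p,l) for l in["saucer","lid","cup","tin","spoon","red_cup","jar","mat","onion"]}
    # mat hull from cream+red in mat box
    b=box["mat"][0]["box"]; M=np.zeros(V.shape,bool)
    y0,y1,x0,x1=[int(t) for t in(b[1]-b[3]/2-8,b[1]+b[3]/2+8,b[0]-b[2]/2-8,b[0]+b[2]/2+8)]
    M[y0:y1,x0:x1]=True
    red=((Hh<6)|(Hh>174))&(S>150)&(V>70)&M
    rb=blobs(red,40)[0]
    pts=np.argwhere(rb[2])[:,::-1].astype(np.float32)
    w=np.array([at(p,*q,.003)[:2] for q in pts]).astype(np.float32)
    r=cv2.minAreaRect(w); print(n,"stripe",r)
    cream=(Hh>15)&(Hh<32)&(S>60)&(V>110)&M
    pts=np.argwhere(cream|rb[2])[:,::-1]
    w=np.array([at(p,*q,.003)[:2] for q in pts]).astype(np.float32)
    print(n,"mat",cv2.minAreaRect(w))
    for l,z in(("saucer",.015),("lid",.027)):
        b=box[l][0]["box"]; print(n,l,at(p,b[0],b[1],z).round(4))
    for l,z in(("cup",.0425),("red_cup",.0425),("jar",.04),("tin",.033),("onion",.039),("spoon",.008)):
        for d in box[l][:2]:
            if d["conf"]>.4: print(n,l,at(p,*d["box"][:2],z).round(4))
E
python3 m.py
```

```text
top stripe ((0.43727540969848633, -0.01044967770576477), (0.3769243359565735, 0.024339141324162483), 86.42206573486328)
top mat ((0.5790709257125854, -0.01979619264602661), (0.3807416260242462, 0.31901252269744873), 86.48080444335938)
top saucer [ 0.5179 -0.1191  0.015 ]
top lid [0.5319 0.0841 0.027 ]
top cup [0.4013 0.3072 0.0425]
top cup [0.28   0.3742 0.0425]
top red_cup [0.5548 0.3478 0.0425]
top jar [ 0.4152 -0.3336  0.04  ]
top tin [ 0.5795 -0.3039  0.033 ]
top onion [ 0.531  -0.1169  0.039 ]
top spoon [ 0.6529 -0.0469  0.008 ]
side stripe ((0.43640977144241333, -0.012308165431022644), (0.37794438004493713, 0.026774002239108086), 86.36882019042969)
side mat ((0.5783221125602722, -0.019491299986839294), (0.3832474648952484, 0.3204522728919983), 86.43244171142578)
side saucer [ 0.5162 -0.1176  0.015 ]
side lid [0.53  0.091 0.027]
side cup [0.2735 0.3529 0.0425]
side cup [0.3997 0.3011 0.0425]
side red_cup [0.5562 0.3477 0.0425]
side jar [ 0.4143 -0.3314  0.04  ]
side onion [ 0.532 -0.112  0.039]
side spoon [ 0.6612 -0.0387  0.008 ]
```

```bash
cat > m2.py <<'E'
from h import *
for n in("top","side"):
    p=read_camera(n)
    h=hsv(p).astype(int);V=h[...,2];S=h[...,1];Hh=h[...,0]
    def crop(l,mask,k=8):
        d=spot_in(p,l)
        if not d: return None
        b=d[0]["box"];M=np.zeros(V.shape,bool);M[int(b[1]-b[3]/2-k):int(b[1]+b[3]/2+k),int(b[0]-b[2]/2-k):int(b[0]+b[2]/2+k)]=1
        bl=blobs(mask&M,20); 
        return bl[0][2] if bl else None
    for l,m,z in(("saucer",(Hh>45)&(Hh<85)&(S>80),.015),("lid",S<40,.027),("onion",((Hh>155)|(Hh<8))&(S>90),.038),("spoon",(Hh<14)&(S>90),.008)):
        mm=crop(l,m)
        if mm is None: print(n,l,None);continue
        q=np.argwhere(mm)[:,::-1]
        w=np.array([at(p,*t,z)[:2] for t in q]).astype(np.float32)
        print(n,l,"circ",np.round(cv2.minEnclosingCircle(w)[0],4),round(cv2.minEnclosingCircle(w)[1],4),"rect",np.round(cv2.minAreaRect(w)[0],4),np.round(cv2.minAreaRect(w)[1],4),round(cv2.minAreaRect(w)[2],1))
        if l=="spoon":
            c=w.mean(0);d=cv2.PCACompute(w,None)[1][0];t=(w-c)@d;print(" axis",np.arctan2(d[1],d[0]),"ends",c+d*t.min(),c+d*t.max())
    # tin/cup by detector, triangulated next
    for l in("tin","cup","onion"): print(n,l,[(round(d["conf"],2),np.round(d["box"],1).tolist()) for d in spot_in(p,l)][:2])
E
python3 m2.py
```

```text
top saucer circ [ 0.5229 -0.1188] 0.0578 rect [ 0.5226 -0.1189] [0.1133 0.112 ] 26.4
top lid circ [0.5351 0.083 ] 0.0626 rect [0.5348 0.0838] [0.1203 0.1228] 0.1
top onion circ [ 0.5259 -0.1172] 0.0275 rect [ 0.526 -0.117] [0.0505 0.0532] 0.0
top spoon circ [ 0.6532 -0.027 ] 0.0844 rect [ 0.6516 -0.027 ] [0.1677 0.0339] 89.9
 axis 1.6564367 ends [ 0.66413933 -0.11068229] [0.64972025 0.05727373]
top tin [(0.61, [423.9, 159.2, 20.5, 22.2])]
top cup [(0.94, [215.5, 219.9, 21.8, 20.9]), (0.82, [189.6, 261.8, 40.9, 32.1])]
top onion [(0.55, [358.4, 178.0, 11.7, 16.4])]
side saucer circ [ 0.5221 -0.1201] 0.0594 rect [ 0.5212 -0.1169] [0.1175 0.1101] 14.8
side lid circ [0.535  0.0824] 0.063 rect [0.5343 0.0823] [0.1219 0.1247] 21.9
side onion None
side spoon circ [ 0.6605 -0.0508] 0.1102 rect [ 0.661  -0.0507] [0.0414 0.2199] 6.9
 axis 1.6635622 ends [ 0.6690094  -0.16055599] [0.64861447 0.0586673 ]
side tin [(0.56, [299.2, 121.4, 20.9, 31.5])]
side cup [(0.92, [326.5, 310.9, 33.6, 41.6]), (0.78, [386.2, 346.9, 47.5, 69.1])]
side onion []
```

```bash
cat > plan.py <<'E'
# usage: plan.py x y z phi grip : shifts in tool axes needed from the present pose
import sys; from h import *
o=get_obs(); x,y,z,phi,g=map(float,sys.argv[1:6])
w,a,b,c=o["orientation"]; p0=2*np.arctan2(b,a); p0=(p0+np.pi/2)%(2*np.pi)-np.pi/2
P=np.array(o["ee_pos"]);d=np.array([x,y,z])-P;dr=-(phi-p0)
n=int(max(np.ceil(np.linalg.norm(d)/.06),np.ceil(abs(dr)/.15),1))
print("t",o["time"],"at",P.round(4),"phi",round(p0,3),"w",round(o["grip_width"],4),"n",n)
for i in range(n):
    f=p0-dr*i/n; D=d/n
    print([round(float(v),2) for v in((np.cos(f)*D[0]+np.sin(f)*D[1])/.12,(np.sin(f)*D[0]-np.cos(f)*D[1])/.12,-D[2]/.12,dr/n/.15)]+[g],end=", " if i%5<4 else "\n")
print()
E
python3 plan.py .523 -.118 .2 1.5708 -1
```

```text
t 2.8 at [ 0.1955 -0.6461  0.2313] phi 0.294 w 0.0852 n 11
[0.35, -0.31, 0.02, -0.77, -1.0], [0.39, -0.27, 0.02, -0.77, -1.0], [0.42, -0.22, 0.02, -0.77, -1.0], [0.44, -0.17, 0.02, -0.77, -1.0], [0.46, -0.12, 0.02, -0.77, -1.0]
[0.47, -0.07, 0.02, -0.77, -1.0], [0.47, -0.01, 0.02, -0.77, -1.0], [0.47, 0.04, 0.02, -0.77, -1.0], [0.46, 0.1, 0.02, -0.77, -1.0], [0.45, 0.15, 0.02, -0.77, -1.0]
[0.43, 0.2, 0.02, -0.77, -1.0],
```

>>> {"fn": "send_rows", "kwargs": {"rows": [[0.35, -0.31, 0.02, -0.77, -1], [0.39, -0.27, 0.02, -0.77, -1], [0.42, -0.22, 0.02, -0.77, -1], [0.44, -0.17, 0.02, -0.77, -1], [0.46, -0.12, 0.02, -0.77, -1]]}}

```text
time: 3.42
ee_pos: [0.3467, -0.4041, 0.2195]
orientation: [0.0, 0.906, 0.424, 0.0]
ft_force: [1.0, -0.3, -0.4]
grip_width: 0.0852
finger_force: 0.0
```

>>> {"fn": "send_rows", "kwargs": {"rows": [[0.47, -0.07, 0.02, -0.77, -1], [0.47, -0.01, 0.02, -0.77, -1], [0.47, 0.04, 0.02, -0.77, -1], [0.46, 0.1, 0.02, -0.77, -1], [0.45, 0.15, 0.02, -0.77, -1]]}}

```text
time: 4.05
ee_pos: [0.497, -0.1639, 0.2075]
orientation: [0.0, 0.748, 0.664, 0.0]
ft_force: [0.5, -0.7, -0.1]
grip_width: 0.0851
finger_force: 0.0
```

>>> {"fn": "send_rows", "kwargs": {"rows": [[0.43, 0.2, 0.02, -0.77, -1], [0, 0, 0, 0, -1]]}}

```text
time: 4.3
ee_pos: [0.5283, -0.112, 0.205]
orientation: [-0.0, 0.706, 0.708, 0.002]
ft_force: [-0.4, -1.0, 0.6]
grip_width: 0.0855
finger_force: 0.0
```

```bash
cat > wr.py <<'E'
import sys; from h import *
o=get_obs();print(o["time"],np.round(o["ee_pos"],4),np.round(o["orientation"],3),np.round(o["ft_force"],1))
p=read_camera("wrist");cv2.imwrite(f"pics/{sys.argv[1]}.png",p["img"][:,:,::-1])
T=p["camera_from_world"];print("cam",(-T[:3,:3].T@T[:3,3]).round(3),(T[:3,:3].T@[0,0,-1]).round(2))
for l in sys.argv[2:]:
    for d in spot_in(p,l)[:2]:
        print(l,round(d["conf"],2),np.round(d["box"],1))
E
python3 wr.py w1 onion saucer spoon lid
```

```text
4.3 [ 0.5283 -0.112   0.205 ] [-0.     0.706  0.708  0.002] [-0.4 -1.   0.6]
cam [ 0.528 -0.034  0.348] [ 0.   -0.3  -0.95]
onion 0.77 [321.4 186.3  52.9  50.3]
saucer 0.94 [320.1 179.8  97.1  95.9]
spoon 0.97 [433.9 114.5  42.9 199.1]
lid 0.7 [330.6  28.8 120.9  54.1]
```

View pics/w1.png

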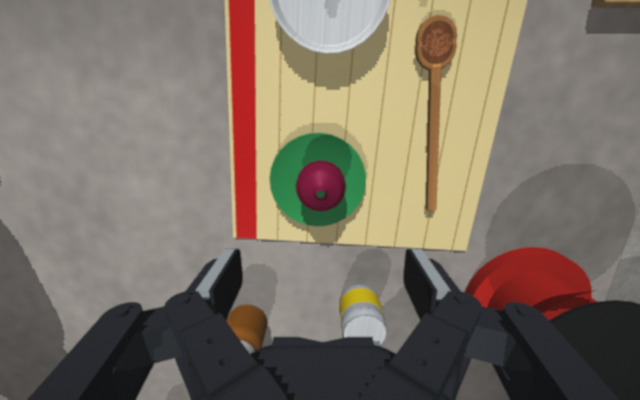

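Run:
```python
from h import *
p=read_camera("wrist")
print("onion",at(p,321.2,185.5,.038),"saucer",at(p,319.5,179.8,.015),"lid",at(p,330.6,28.8,.027))
print("spoon ends",at(p,437,16,.008),at(p,430.5,214.5,.008))
h=hsv(p).astype(int);g=(h[...,0]>45)&(h[...,0]<90)&(h[...,1]>80)
b=blobs(g)[0];w=np.array([at(p,x,y,.015)[:2] for y,x in np.argwhere(b[2])],np.float32);print(cv2.minEnclosingCircle(w))
h=hsv(p).astype(int);g=((h[...,0]>155)|(h[...,0]<3))&(h[...,1]>90);M=np.zeros_like(g);M[150:220,285:355]=1
b=blobs(g&M)[0];w=np.array([at(p,x,y,.039)[:2] for y,x in np.argwhere(b[2])],np.float32);print(cv2.minEnclosingCircle(w))
```

```text
onion [ 0.5237598  -0.12557793  0.038     ] saucer [ 0.52157096 -0.12465344  0.015     ] lid [0.53513049 0.03513068 0.027     ]
spoon ends [0.64798859 0.0503016  0.008     ] [ 0.66538006 -0.17447171  0.008     ]
((0.5222069621086121, -0.11995062232017517), 0.05950268357992172)
((0.5259031057357788, -0.11882077902555466), 0.02931487187743187)
```

>>> {"fn": "send_rows", "kwargs": {"rows": [[-0.06, -0.03, 0.3, 0, -1], [0, 0, 0.4, 0, -1], [0, 0, 0.4, 0, -1], [0, 0, 0.3, 0, -1], [0, 0, 0.15, 0, -1]]}}

```text
time: 5.22
ee_pos: [0.5212, -0.1252, 0.0171]
orientation: [-0.001, 0.71, 0.704, -0.001]
ft_force: [0.1, 0.2, 0.2]
grip_width: 0.0854
finger_force: 0.0
```

>>> {"fn": "send_rows", "kwargs": {"rows": [[0, 0, 0, 0, 1], [0, 0, 0, 0, 1], [0, 0, 0, 0, 1], [0, 0, 0, 0, 1]]}}

```text
time: 5.72
ee_pos: [0.5231, -0.1247, 0.02]
orientation: [0.001, 0.71, 0.705, 0.0]
ft_force: [-1.7, -0.5, 7.6]
grip_width: 0.0554
finger_force: 64.2
```

>>> {"fn": "send_rows", "kwargs": {"rows": [[0, 0, -0.3, 0, 1], [0, 0, -0.3, 0, 1], [0, 0, 0, 0, 1]]}}

```text
time: 6.1
ee_pos: [0.5242, -0.1245, 0.0936]
orientation: [0.002, 0.71, 0.705, 0.001]
ft_force: [0.6, 0.0, -1.1]
grip_width: 0.0553
finger_force: 64.3
```

```bash
python3 wr.py w2 onion saucer spoon lid
python3 - <<'E'
from h import *
p=read_camera("wrist")
h=hsv(p).astype(int);M=np.zeros(h.shape[:2],bool);M[180:400,230:420]=1
g=((h[...,0]>155)|(h[...,0]<3))&(h[...,1]>90)&M
b=blobs(g)[0];z=get_obs()["ee_pos"][2]+.0195;w=np.array([at(p,x,y,z)[:2] for y,x in np.argwhere(b[2])],np.float32);print("onion",cv2.minEnclosingCircle(w),b[3])
g=(h[...,0]>45)&(h[...,0]<90)&(h[...,1]>80)
b=blobs(g)[0];w=np.array([at(p,x,y,.015)[:2] for y,x in np.argwhere(b[2])],np.float32);print("saucer",cv2.minEnclosingCircle(w))
print(get_obs()["ee_pos"])
E
```

```text
6.1 [ 0.5242 -0.1245  0.0936] [0.002 0.71  0.705 0.001] [ 0.6  0.  -1.1]
cam [ 0.524 -0.046  0.236] [ 0.   -0.31 -0.95]
onion 0.82 [320.9 258.4 119.4 120.9]
onion 0.21 [205.4 382.1  32.1  35.7]
saucer 0.67 [322.2 184.4 147.9 111. ]
spoon 0.87 [500.2 121.4  66.3 242.8]
lid 0.46 [206.8 379.9  31.5  34.4]
onion ((0.522274374961853, -0.11947259306907654), 0.03311123326420784) [  263   200   119   117 10447]
saucer ((0.5224199891090393, -0.1196073666214943), 0.05941643565893173)
[ 0.52189811 -0.12408834  0.09001305]
```

View pics/w2.png

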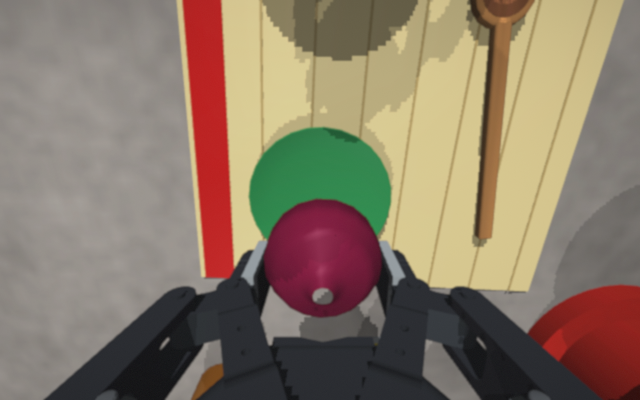

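>>> {"fn": "send_rows", "kwargs": {"rows": [[0.4, 0.02, 0, 0, 1], [0.4, 0.03, 0, 0, 1], [0.4, 0.02, 0, 0, 1], [0.4, 0.03, 0, 0, 1], [0.07, 0, 0.1, 0, 1]]}}

```text
time: 7.02
ee_pos: [0.5362, 0.0808, 0.0788]
orientation: [-0.0, 0.707, 0.707, 0.001]
ft_force: [0.5, -0.3, -1.2]
grip_width: 0.0558
finger_force: 64.3
```

>>> {"fn": "send_rows", "kwargs": {"rows": [[0, 0, 0.2, 0, 1], [0, 0, 0, 0, 1]]}}

```text
time: 7.28
ee_pos: [0.5342, 0.0752, 0.0529]
orientation: [-0.001, 0.709, 0.705, -0.002]
ft_force: [-0.6, -1.4, -1.1]
grip_width: 0.0555
finger_force: 64.2
```

Run:
```python
from h import *
o=get_obs();print(o["ee_pos"])
for n in("top","side"):
    p=read_camera(n);h=hsv(p).astype(int)
    M=np.zeros(h.shape[:2],bool)
    u,v=proj(p,[.535,.083,.07]);M[int(v)-25:int(v)+25,int(u)-25:int(u)+25]=1
    g=((h[...,0]>155)|(h[...,0]<3))&(h[...,1]>90)&M
    for b in blobs(g,20)[:2]: print(n,b[0],at(p,*b[1],o["ee_pos"][2]+.019),b[3])
```

```text
[0.53419891 0.07519862 0.05290882]
side 474 [0.53537549 0.0828165  0.07190882] [272 200  25  25 474]
```

>>> {"fn": "send_rows", "kwargs": {"rows": [[0, 0, 0.1, 0, 1], [0, 0, 0.06, 0, 1], [0, 0, 0, 0, 1], [0, 0, 0, 0, 1]]}}

```text
time: 7.88
ee_pos: [0.5359, 0.0762, 0.0358]
orientation: [0.0, 0.709, 0.705, 0.0]
ft_force: [-0.1, -0.6, -1.0]
grip_width: 0.0554
finger_force: 64.3
```

>>> {"fn": "send_rows", "kwargs": {"rows": [[0, 0, 0.02, 0, 1], [0, 0, 0, 0, 1]]}}

```text
time: 8.12
ee_pos: [0.5358, 0.0762, 0.0333]
orientation: [-0.0, 0.709, 0.705, 0.0]
ft_force: [0.4, 0.5, -0.8]
grip_width: 0.0554
finger_force: 64.3
```

>>> {"fn": "send_rows", "kwargs": {"rows": [[0, 0, 0.005, 0, 1], [0, 0, 0, 0, 0.3], [0, 0, 0, 0, -1], [0, 0, 0, 0, -1], [0, 0, 0, 0, -1]]}}

```text
time: 8.75
ee_pos: [0.5359, 0.0762, 0.0328]
orientation: [0.0, 0.709, 0.705, 0.0]
ft_force: [-0.4, -0.4, 0.1]
grip_width: 0.0854
finger_force: 0.0
```

>>> {"fn": "send_rows", "kwargs": {"rows": [[0, 0, -0.3, 0, -1], [0, 0, -0.4, 0, -1], [0, 0, -0.4, 0, -1], [0, 0, -0.3, 0, -1]]}}

```text
time: 9.25
ee_pos: [0.536, 0.0762, 0.2029]
orientation: [0.0, 0.709, 0.705, 0.001]
ft_force: [1.5, 0.2, -0.9]
grip_width: 0.0853
finger_force: 0.0
```

```bash
python3 wr.py w3 onion lid; python3 plan.py .40 .302 .2 1.5708 -1;  python3 - <<'E'
from h import *
for n in("top","side"):
    p=read_camera(n);h=hsv(p).astype(int)
    M=np.zeros(h.shape[:2],bool)
    u,v=proj(p,[.535,.083,.05]);M[int(v)-25:int(v)+25,int(u)-25:int(u)+25]=1
    g=((h[...,0]>155)|(h[...,0]<3))&(h[...,1]>90)&M
    for b in blobs(g,20)[:2]: print(n,b[0],at(p,*b[1],.051),b[3])
    for d in spot_in(p,"cup")[:2]: print(n,"cup",d["box"])
E
```

```text
9.25 [0.536  0.0762 0.2029] [0.    0.709 0.705 0.001] [ 1.5  0.2 -0.9]
cam [0.536 0.154 0.345] [-0.   -0.31 -0.95]
onion 0.83 [322.6 174.7  52.9  54.6]
lid 0.61 [322.2 171.6 107.7 104.7]
t 9.4 at [0.5368 0.0763 0.2026] phi 1.564 w 0.0855 n 5
[0.37, -0.23, 0.0, -0.01, -1.0], [0.37, -0.23, 0.0, -0.01, -1.0], [0.38, -0.23, 0.0, -0.01, -1.0], [0.38, -0.23, 0.0, -0.01, -1.0], [0.38, -0.23, 0.0, -0.01, -1.0]

top cup [214.1, 218.7, 19.9, 22.2]
top cup [190.3, 262.7, 42.7, 36.8]
side 456 [0.53508517 0.08453041 0.051     ] [273 207  24  24 456]
side cup [326.9, 309.5, 35.7, 42.4]
side cup [387.5, 345.7, 49.0, 67.8]
```

View pics/w3.png

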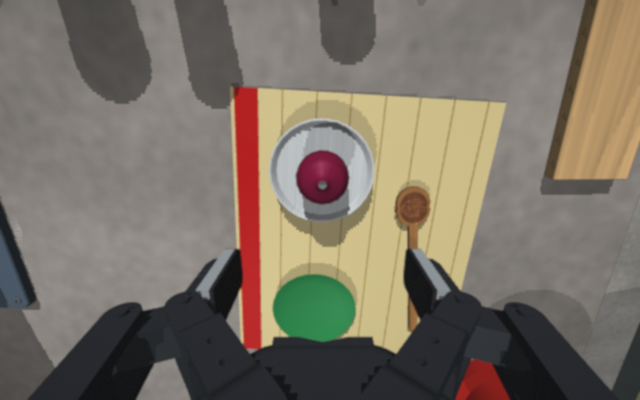

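>>> {"fn": "send_rows", "kwargs": {"rows": [[0.37, -0.23, 0, 0, -1], [0.37, -0.23, 0, 0, -1], [0.38, -0.23, 0, 0, -1], [0.38, -0.23, 0, 0, -1], [0.38, -0.23, 0, 0, -1]]}}

```text
time: 10.22
ee_pos: [0.398, 0.3037, 0.1998]
orientation: [-0.0, 0.709, 0.705, -0.001]
ft_force: [1.2, 0.7, -0.9]
grip_width: 0.0854
finger_force: 0.0
```

>>> {"fn": "send_rows", "kwargs": {"rows": [[0, 0, 0, 0, -1], [0, 0, 0, 0, -1]]}}

```text
time: 10.48
ee_pos: [0.3991, 0.302, 0.1998]
orientation: [0.0, 0.709, 0.705, -0.001]
ft_force: [0.5, -0.9, -0.3]
grip_width: 0.0851
finger_force: 0.0
```

```bash
python3 wr.py w4 cup
python3 - <<'E'
from h import *
p=read_camera("wrist");h=hsv(p).astype(int)
g=(h[...,0]>105)&(h[...,0]<130)&(h[...,1]>130)
for b in blobs(g,300)[:3]:
    w=np.array([at(p,x,y,.085)[:2] for y,x in np.argwhere(b[2])],np.float32);print(b[0],b[3],cv2.minEnclosingCircle(w),cv2.boundingRect((w*1e4).astype(np.int32)))
E
```

```text
10.475 [0.3991 0.302  0.1998] [ 0.     0.709  0.705 -0.001] [ 0.5 -0.9 -0.3]
cam [0.4   0.38  0.342] [-0.   -0.31 -0.95]
cup 0.69 [188.8 128.1 131.1 107.6]
cup 0.67 [326.2 191.5  62.1  64. ]
10561 [  122    72   131   110 10561] ((0.27907562255859375, 0.36317795515060425), 0.05868353694677353) (2207, 3141, 1164, 953)
3174 [ 294  155   63   68 3174] ((0.4023609161376953, 0.30432480573654175), 0.033792492002248764) (3723, 2707, 598, 670)
```

View pics/w4.png

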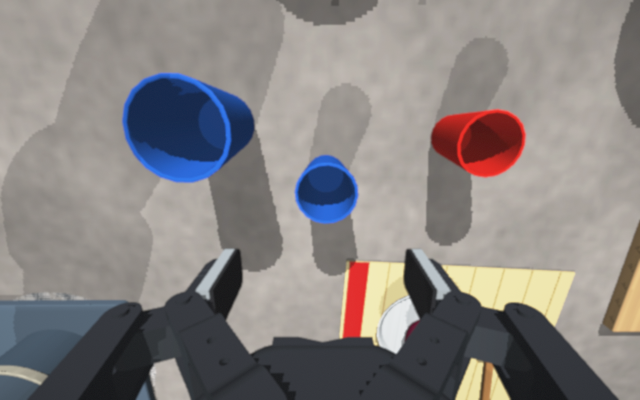

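>>> {"fn": "send_rows", "kwargs": {"rows": [[0, 0.025, 0.2, 0, -1], [0, 0, 0.4, 0, -1], [0, 0, 0.4, 0, -1], [0, 0, 0.25, 0, -1], [0, 0, 0.07, 0, -1]]}}

```text
time: 11.25
ee_pos: [0.4021, 0.3011, 0.0407]
orientation: [0.0, 0.71, 0.704, -0.002]
ft_force: [-0.1, -0.3, 0.3]
grip_width: 0.0855
finger_force: 0.0
```

>>> {"fn": "send_rows", "kwargs": {"rows": [[0, 0, 0, 0, 1], [0, 0, 0, 0, 1], [0, 0, 0, 0, 1], [0, 0, 0, 0, 1]]}}

```text
time: 11.75
ee_pos: [0.403, 0.3032, 0.0437]
orientation: [0.0, 0.709, 0.705, 0.001]
ft_force: [-1.6, 0.0, 7.9]
grip_width: 0.0607
finger_force: 65.0
```

>>> {"fn": "send_rows", "kwargs": {"rows": [[0, 0, -0.2, 0, 1], [0, 0, -0.35, 0, 1], [0, 0, -0.35, 0, 1], [0, 0, 0, 0, 1]]}}

```text
time: 12.25
ee_pos: [0.4038, 0.3039, 0.1538]
orientation: [0.0, 0.71, 0.705, 0.003]
ft_force: [-0.5, -0.7, -1.5]
grip_width: 0.0606
finger_force: 65.0
```

```bash
python3 wr.py w5 cup; python3 plan.py .5225 -.119 .15 1.5708 1
python3 - <<'E'
from h import *
p=read_camera("wrist");h=hsv(p).astype(int)
g=(h[...,0]>105)&(h[...,0]<130)&(h[...,1]>130)
z=get_obs()["ee_pos"][2]+.043
for b in blobs(g,300)[:3]:
    w=np.array([at(p,x,y,z)[:2] for y,x in np.argwhere(b[2])],np.float32);print(b[0],b[3],cv2.minEnclosingCircle(w),cv2.boundingRect((w*1e4).astype(np.int32)))
E
```

```text
12.25 [0.4038 0.3039 0.1538] [0.    0.71  0.705 0.003] [-0.5 -0.7 -1.5]
cam [0.404 0.381 0.296] [ 0.   -0.3  -0.95]
cup 0.85 [153.1 134.1 172.3 130.5]
cup 0.73 [323.8 270.3 142.  147. ]
t 12.35 at [0.4026 0.3025 0.1509] phi 1.564 w 0.0608 n 8
[-0.44, 0.13, 0.0, -0.01, 1.0], [-0.44, 0.13, 0.0, -0.01, 1.0], [-0.44, 0.13, 0.0, -0.01, 1.0], [-0.44, 0.13, 0.0, -0.01, 1.0], [-0.44, 0.13, 0.0, -0.01, 1.0]
[-0.44, 0.13, 0.0, -0.01, 1.0], [-0.44, 0.13, 0.0, -0.01, 1.0], [-0.44, 0.13, 0.0, -0.01, 1.0], 
17737 [   62    64   176   138 17737] ((0.3427901864051819, 0.37199798226356506), 0.031019428744912148) (3121, 3474, 614, 473)
15483 [  252   192   142   151 15483] ((0.40276408195495605, 0.312936931848526), 0.03762773796916008) (3723, 2797, 604, 708)
```

View pics/w5.png

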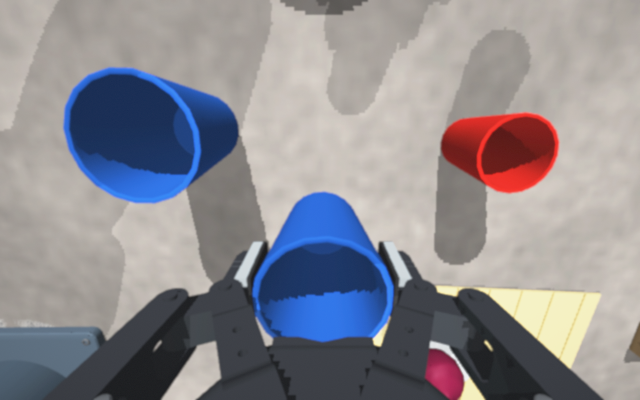

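>>> {"fn": "send_rows", "kwargs": {"rows": [[-0.44, 0.13, 0, 0, 1], [-0.44, 0.13, 0, 0, 1], [-0.44, 0.13, 0, 0, 1], [-0.44, 0.12, 0, 0, 1], [-0.44, 0.12, 0, 0, 1]]}}

```text
time: 13.02
ee_pos: [0.4758, 0.0363, 0.1493]
orientation: [-0.001, 0.709, 0.705, -0.001]
ft_force: [0.4, 0.3, -0.1]
grip_width: 0.0603
finger_force: 64.9
```

>>> {"fn": "send_rows", "kwargs": {"rows": [[-0.44, 0.12, 0, 0, 1], [-0.44, 0.13, 0, 0, 1], [-0.43, 0.12, 0, 0, 1], [0, 0, 0.2, 0, 1], [0, 0, 0.2, 0, 1]]}}

```text
time: 13.65
ee_pos: [0.5189, -0.1202, 0.1004]
orientation: [-0.001, 0.71, 0.704, -0.0]
ft_force: [-0.7, 1.2, -0.2]
grip_width: 0.0601
finger_force: 64.9
```

>>> {"fn": "send_rows", "kwargs": {"rows": [[0, 0, 0.16, 0, 1], [0, 0, 0, 0, 1], [0, 0, 0, 0, 1]]}}

```text
time: 14.02
ee_pos: [0.5195, -0.1192, 0.0831]
orientation: [-0.0, 0.709, 0.705, -0.0]
ft_force: [0.6, -0.2, -0.7]
grip_width: 0.0602
finger_force: 64.9
```

Run:
```python
from h import *
o=get_obs();zt=o["ee_pos"][2];print(o["ee_pos"])
p=read_camera("side");cv2.imwrite("pics/s6.png",cv2.resize(p["img"][100:260,220:420,::-1],None,fx=3,fy=3))
h=hsv(p).astype(int);g=(h[...,0]>105)&(h[...,0]<130)&(h[...,1]>130);M=np.zeros_like(g);M[100:230,270:350]=1
for b in blobs(g&M,50)[:3]: print(b[0],b[3],b[1])
X=o["ee_pos"]
for z in (-.0425,.0425): print(proj(p,[X[0],X[1],zt+z]))
p=read_camera("wrist");h=hsv(p).astype(int)
g=(h[...,0]>45)&(h[...,0]<90)&(h[...,1]>80)
b=blobs(g)[0];w=np.array([at(p,x,y,.015)[:2] for y,x in np.argwhere(b[2])],np.float32);print("saucer",cv2.minEnclosingCircle(w),cv2.boundingRect((w*1e4).astype(np.int32)))
```

```text
[ 0.51952974 -0.11917642  0.08308918]
765 [295 131  25  39 765] [307.34379085 149.22745098]
(np.float64(307.8142649970047), np.float64(163.67906159185682))
(np.float64(307.29519476435587), np.float64(138.28888794785607))
saucer ((0.5219833254814148, -0.11988715827465057), 0.05974306911230087) (4636, -1568, 1174, 966)
```

View pics/s6.png

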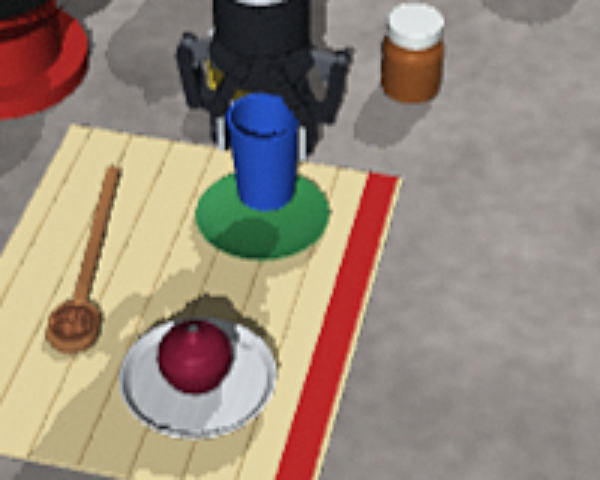

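```bash
cat > cupfit.py <<'E'
import sys;from h import *
def cyl(p,c,rt,rb,h):
    a=np.linspace(0,6.28,60);q=[proj(p,[c[0]+r*np.cos(t),c[1]+r*np.sin(t),c[2]+z]) for r,z in((rt,h),(rb,0)) for t in a]
    q=np.array(q);return [q[:,0].min(),q[:,0].max(),q[:,1].min(),q[:,1].max()]
if __name__=="__main__":
    p=read_camera("side")
    for x,y in((.5195,-.1192),(.5195,-.113),(.5225,-.1192)): print(x,y,np.round(cyl(p,[x,y,.0406],.031,.024,.085),1))
E
python3 cupfit.py
```

```text
0.5195 -0.1192 [294.8 319.8 130.4 170. ]
0.5195 -0.113 [294.2 319.4 131.9 171.6]
0.5225 -0.1192 [293.6 318.6 130.3 169.9]
```

>>> {"fn": "send_rows", "kwargs": {"rows": [[0, 0.025, 0.1, 0, 1], [0, 0, 0.1, 0, 1], [0, 0, 0.03, 0, 1], [0, 0, 0, 0, 1], [0, 0, 0, 0, 1]]}}

```text
time: 14.8
ee_pos: [0.5227, -0.1193, 0.0556]
orientation: [0.0, 0.709, 0.705, 0.0]
ft_force: [-0.3, 0.3, -0.7]
grip_width: 0.0601
finger_force: 64.9
```

>>> {"fn": "send_rows", "kwargs": {"rows": [[0, 0, 0.018, 0, 1], [0, 0, 0, 0, 1]]}}

```text
time: 15.05
ee_pos: [0.5225, -0.1194, 0.0534]
orientation: [0.0, 0.709, 0.705, 0.0]
ft_force: [-0.8, -0.2, -1.0]
grip_width: 0.0601
finger_force: 64.9
```

>>> {"fn": "send_rows", "kwargs": {"rows": [[0, 0, 0.01, 0, 1], [0, 0, 0, 0, 1]]}}

```text
time: 15.3
ee_pos: [0.5226, -0.1195, 0.0527]
orientation: [0.0, 0.709, 0.705, 0.0]
ft_force: [-2.8, 0.5, 7.3]
grip_width: 0.0607
finger_force: 65.4
```

>>> {"fn": "send_rows", "kwargs": {"rows": [[0, 0, 0, 0, 0.3], [0, 0, 0, 0, -0.5], [0, 0, 0, 0, -1], [0, 0, 0, 0, -1]]}}

```text
time: 15.8
ee_pos: [0.5226, -0.1194, 0.0521]
orientation: [-0.0, 0.709, 0.705, 0.0]
ft_force: [-0.6, 0.4, 0.6]
grip_width: 0.0853
finger_force: 0.0
```

>>> {"fn": "send_rows", "kwargs": {"rows": [[0, 0, -0.3, 0, -1], [0, 0, -0.4, 0, -1], [0, 0, -0.4, 0, -1]]}}

```text
time: 16.18
ee_pos: [0.5223, -0.1193, 0.1854]
orientation: [-0.0, 0.709, 0.705, -0.0]
ft_force: [1.3, -0.7, -0.3]
grip_width: 0.0853
finger_force: 0.0
```

```bash
python3 plan.py .6605 -.050 .19 1.6635 -1
```

```text
t 16.175 at [ 0.5223 -0.1193  0.1854] phi 1.564 w 0.0853 n 3
[0.19, 0.38, -0.01, -0.22, -1.0], [0.18, 0.39, -0.01, -0.22, -1.0], [0.17, 0.39, -0.01, -0.22, -1.0],
```

>>> {"fn": "send_rows", "kwargs": {"rows": [[0.19, 0.38, 0, -0.22, -1], [0.18, 0.39, 0, -0.22, -1], [0.17, 0.39, 0, -0.22, -1], [0, 0, 0, 0, -1], [0, 0, 0, 0, -1]]}}

```text
time: 16.8
ee_pos: [0.6594, -0.0511, 0.1835]
orientation: [-0.0, 0.674, 0.739, -0.001]
ft_force: [-0.3, 1.1, 0.0]
grip_width: 0.0855
finger_force: 0.0
```

```bash
cat > spoon.py <<'E'
import sys;from h import *
z=float(sys.argv[1]);o=get_obs();print(o["time"],o["ee_pos"],2*np.arctan2(o["orientation"][2],o["orientation"][1]))
for n in sys.argv[2:]:
    p=read_camera(n);cv2.imwrite(f"pics/sp_{n}_{int(o['time']*100)}.png",p["img"][:,:,::-1]);h=hsv(p).astype(int)
    d=spot_in(p,"spoon")
    if not d: print(n,None);continue
    b=d[0]["box"];M=np.zeros(h.shape[:2],bool);k=12
    M[max(0,int(b[1]-b[3]/2-k)):int(b[1]+b[3]/2+k),max(0,int(b[0]-b[2]/2-k)):int(b[0]+b[2]/2+k)]=1
    bl=blobs((h[...,0]<15)&(h[...,0]>2)&(h[...,1]>90)&M,40)
    if not bl: print(n,"no blob",b);continue
    w=np.array([at(p,x,y,z)[:2] for y,x in np.argwhere(bl[0][2])],np.float32)
    c,d=w.mean(0),cv2.PCACompute(w,None)[1][0];t=(w-c)@d
    # handle axis from the two handle sections away from the bowl
    s=np.abs((w-c)@[-d[1],d[0]]); bowl=1 if s[t>np.median(t)].mean()>s[t<np.median(t)].mean() else -1
    d=d*bowl;t=(w-c)@d;tb=t.max();hm=(t<tb-.075);dh=cv2.fitLine(w[hm],cv2.DIST_L2,0,.01,.01).ravel();v=dh[:2]*np.sign(dh[:2]@d)
    t=(w-dh[2:])@v;print(n,"conf box",np.round(b),"ends handle",(dh[2:]+v*t.min()).round(4),"bowl",(dh[2:]+v*t.max()).round(4),"mid",(dh[2:]+v*(t.max()+t.min())/2).round(4),"yaw",round(float(np.arctan2(v[1],v[0])),4),"len",round(float(np.ptp(t)),4))
E
python3 spoon.py .008 wrist side top; ls pics
```

```text
16.8 [ 0.65940268 -0.05111946  0.18351171] 1.6632585274030436
s6.png
side0.png
sp_wrist_1680.png
top0.png
w1.png
w2.png
w3.png
w4.png
w5.pngTraceback (most recent call last):
  File "spoon.py", line 15, in <module>
    d=d*bowl;t=(w-c)@d;tb=t.max();hm=(t<tb-.075);dh=cv2.fitLine(w[hm],cv2.DIST_L2,0,.01,.01).ravel();v=dh[:2]*np.sign(dh[:2]@d)
                                                    ~~~~~~~~~~~^^^^^^^^^^^^^^^^^^^^^^^^^^^^^
cv2.error: OpenCV(4.12.0) /io/opencv/modules/imgproc/src/linefit.cpp:50: error: (-215:Assertion failed) count > 0 in function 'fitLine2D_wods'
```

View pics/sp_wrist_1680.png

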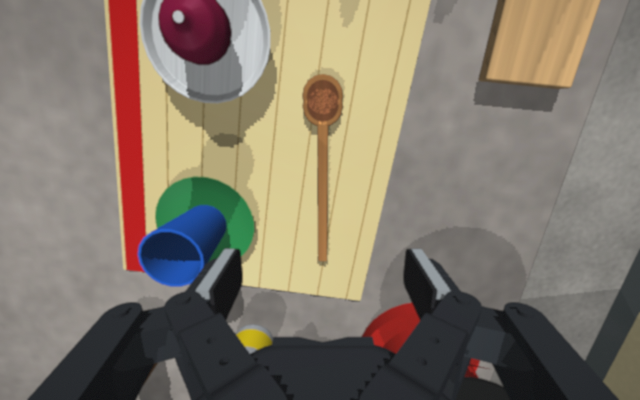

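```bash
python3 spoon.py .008 side
python3 - <<'E'
from h import *
p=read_camera("wrist");h=hsv(p)
print(spot_in(p,"spoon")[:2]);print(h[100:300:10,318:336:3].tolist()[:6])
E
```

```text
16.9 [ 0.65911159 -0.05196823  0.18405442] 1.6621171692190917
side conf box [249. 188.  19.  58.] ends handle [ 0.6688 -0.1608] bowl [0.6489 0.0589] mid [ 0.6589 -0.051 ] yaw 1.6612 len 0.2206
[]
[[[11, 145, 142], [12, 146, 124], [11, 145, 144], [11, 146, 154], [11, 144, 143], [11, 144, 122]], [[11, 147, 135], [11, 148, 133], [11, 146, 140], [11, 147, 146], [11, 145, 128], [11, 141, 103]], [[14, 146, 155], [14, 147, 158], [13, 143, 146], [14, 145, 146], [14, 143, 155], [15, 143, 141]], [[15, 139, 150], [15, 146, 159], [15, 144, 163], [15, 131, 132], [23, 78, 127], [23, 79, 139]], [[16, 127, 145], [15, 144, 152], [15, 145, 163], [17, 114, 150], [23, 82, 206], [24, 81, 217]], [[16, 128, 145], [15, 145, 146], [14, 144, 151], [17, 111, 142], [23, 83, 212], [24, 81, 216]]]
```

>>> {"fn": "send_rows", "kwargs": {"rows": [[0, 0, 0.3, 0, -1], [0, 0, 0.4, 0, -1], [0, 0, 0.4, 0, 0], [0, 0, 0.2, 0, 0], [0, 0, 0, 0, 0]]}}

```text
time: 17.73
ee_pos: [0.6586, -0.0512, 0.0265]
orientation: [-0.001, 0.674, 0.739, -0.001]
ft_force: [0.3, -0.1, -0.2]
grip_width: 0.0425
finger_force: 0.0
```

>>> {"fn": "send_rows", "kwargs": {"rows": [[0, 0, 0, 0, 0], [0, 0, 0, 0, 0]]}}

```text
time: 17.98
ee_pos: [0.661, -0.051, 0.0299]
orientation: [0.001, 0.674, 0.739, 0.001]
ft_force: [0.1, -0.5, 0.8]
grip_width: 0.0431
finger_force: 0.0
```

>>> {"fn": "send_rows", "kwargs": {"rows": [[0, 0, 0.1, 0, 0], [0, 0, 0.07, 0, 0], [0, 0, 0, 0, 0], [0, 0, 0, 0, 0]]}}

```text
time: 18.48
ee_pos: [0.66, -0.0508, 0.0076]
orientation: [-0.0, 0.674, 0.739, -0.0]
ft_force: [-0.1, 0.0, 1.6]
grip_width: 0.0426
finger_force: 0.0
```

>>> {"fn": "send_rows", "kwargs": {"rows": [[0, 0, 0, 0, 1], [0, 0, 0, 0, 1], [0, 0, 0, 0, 1], [0, 0, 0, 0, 1]]}}

```text
time: 18.98
ee_pos: [0.6603, -0.0509, 0.0082]
orientation: [0.0, 0.674, 0.739, 0.0]
ft_force: [-0.9, -0.4, 5.1]
grip_width: 0.0092
finger_force: 59.2
```

>>> {"fn": "send_rows", "kwargs": {"rows": [[0, 0, 0, 0, 0.5], [0, 0, 0.02, 0, 0.5], [0, 0, 0, 0, 0.5], [0, 0, 0, 0, 1], [0, 0, 0, 0, 1]]}}

```text
time: 19.6
ee_pos: [0.66, -0.0508, 0.0053]
orientation: [-0.0, 0.674, 0.739, 0.0]
ft_force: [0.3, 0.3, -0.4]
grip_width: 0.0102
finger_force: 59.2
```

>>> {"fn": "send_rows", "kwargs": {"rows": [[0, 0, 0, 0, 1], [0, 0, 0, 0, 1]]}}

```text
time: 19.85
ee_pos: [0.66, -0.0509, 0.0053]
orientation: [-0.0, 0.674, 0.739, -0.0]
ft_force: [-0.3, -0.2, -0.4]
grip_width: 0.0099
finger_force: 59.3
```

>>> {"fn": "send_rows", "kwargs": {"rows": [[0, 0, -0.1, 0, 1], [0, 0, -0.3, 0, 1], [0, 0, -0.4, 0, 1], [0, 0, -0.4, 0, 1], [0, 0, 0, 0, 1]]}}

```text
time: 20.48
ee_pos: [0.6624, -0.0505, 0.1546]
orientation: [0.003, 0.674, 0.739, 0.003]
ft_force: [0.2, 0.4, -1.0]
grip_width: 0.0098
finger_force: 59.3
```

```bash
python3 plan.py .5287 -.0183 .15 -.062 1; python3 spoon.py .155 side
```

```text
t 20.475 at [ 0.6624 -0.0505  0.1546] phi 1.663 w 0.0098 n 12
[0.03, -0.09, 0.0, 0.96, 1.0], [0.02, -0.09, 0.0, 0.96, 1.0], [0.0, -0.1, 0.0, 0.96, 1.0], [-0.01, -0.1, 0.0, 0.96, 1.0], [-0.02, -0.09, 0.0, 0.96, 1.0]
[-0.04, -0.09, 0.0, 0.96, 1.0], [-0.05, -0.08, 0.0, 0.96, 1.0], [-0.06, -0.07, 0.0, 0.96, 1.0], [-0.07, -0.07, 0.0, 0.96, 1.0], [-0.08, -0.05, 0.0, 0.96, 1.0]
[-0.09, -0.04, 0.0, 0.96, 1.0], [-0.09, -0.03, 0.0, 0.96, 1.0], 
20.475 [ 0.66244587 -0.05054621  0.15461809] 1.6631330226183074
side conf box [239. 144.  27.  57.] ends handle [ 0.6724 -0.0796] bowl [0.6426 0.0568] mid [ 0.6575 -0.0114] yaw 1.7855 len 0.1397
```

>>> {"fn": "send_rows", "kwargs": {"rows": [[0.03, -0.09, 0, 0.96, 1], [0.02, -0.09, 0, 0.96, 1], [0, -0.1, 0, 0.96, 1], [-0.01, -0.1, 0, 0.96, 1], [-0.02, -0.09, 0, 0.96, 1]]}}

```text
time: 21.2
ee_pos: [0.6026, -0.0373, 0.1479]
orientation: [-0.001, 0.892, 0.452, -0.001]
ft_force: [0.2, -0.6, -0.2]
grip_width: 0.01
finger_force: 59.3
```

>>> {"fn": "send_rows", "kwargs": {"rows": [[-0.04, -0.09, 0, 0.96, 1], [-0.05, -0.08, 0, 0.96, 1], [-0.06, -0.07, 0, 0.96, 1], [-0.07, -0.07, 0, 0.96, 1], [-0.08, -0.05, 0, 0.96, 1]]}}

```text
time: 21.82
ee_pos: [0.5467, -0.0247, 0.1481]
orientation: [-0.0, 0.994, 0.109, -0.001]
ft_force: [0.1, 1.2, -0.4]
grip_width: 0.01
finger_force: 59.3
```

>>> {"fn": "send_rows", "kwargs": {"rows": [[-0.09, -0.04, 0, 0.96, 1], [-0.09, -0.03, 0, 0.96, 1], [0, 0, 0, 0, 1], [0, 0, 0, 0, 1]]}}

```text
time: 22.32
ee_pos: [0.5256, -0.0198, 0.1489]
orientation: [0.0, 1.0, -0.031, -0.0]
ft_force: [0.1, 0.4, -0.7]
grip_width: 0.01
finger_force: 59.3
```

```bash
python3 plan.py .5287 -.0183 .1 -.062 1; python3 spoon.py .155 side top
python3 - <<'E'
from h import *
p=read_camera("side");cv2.imwrite("pics/s7.png",cv2.resize(p["img"][90:290,180:420,::-1],None,fx=2.5,fy=2.5))
E
```

```text
t 22.325 at [ 0.5256 -0.0198  0.1489] phi -0.061 w 0.01 n 1
[0.02, -0.01, 0.41, 0.0, 1.0], 
22.325 [ 0.52560868 -0.01980021  0.14890639] -0.06136724659685667
side conf box [295. 155.  92.  20.] ends handle [ 0.5379 -0.0162] bowl [ 0.6339 -0.033 ] mid [ 0.5859 -0.0246] yaw -0.1733 len 0.0975
top None
```

View pics/s7.png

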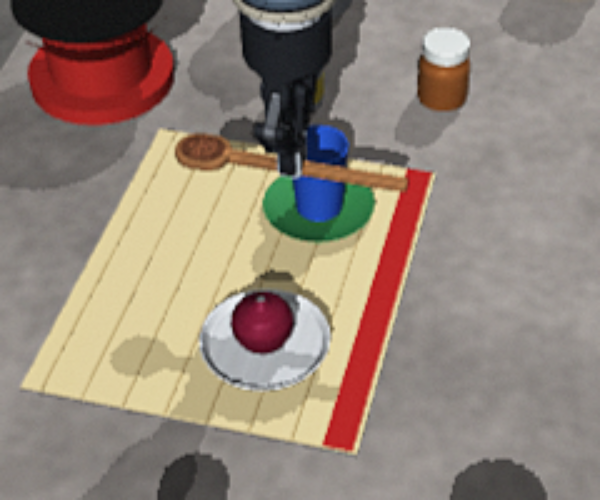

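Run:
```python
from h import *
p=read_camera("side");c=np.array([.5256,-.0198,.1515]);d=np.array([.998,-.061,0])
for a in(0,.05,-.05,.1):
    dd=np.array([np.cos(a)*d[0],np.cos(a)*d[1],np.sin(a)]);print(a,np.round(proj(p,c+.11*dd),1),np.round(proj(p,c-.11*dd),1))
```

```text
0 [250.7 149.1] [343.4 164.1]
0.05 [250.5 147.3] [343.2 165.9]
-0.05 [251.  150.9] [343.4 162.3]
0.1 [250.5 145.5] [343.  167.7]
```

>>> {"fn": "send_rows", "kwargs": {"rows": [[0.025, -0.013, 0.2, 0, 1], [0, 0, 0.4, 0, 1], [0, 0, 0.3, 0, 1], [0, 0, 0.1, 0, 1], [0, 0, 0, 0, 1]]}}

```text
time: 23.25
ee_pos: [0.5285, -0.0184, 0.0292]
orientation: [0.0, 0.999, -0.032, -0.0]
ft_force: [0.7, 0.7, -1.0]
grip_width: 0.0097
finger_force: 59.3
```

>>> {"fn": "send_rows", "kwargs": {"rows": [[0, 0, 0, 0, 1], [0, 0, 0, 0, 1]]}}

```text
time: 23.5
ee_pos: [0.5294, -0.0184, 0.0306]
orientation: [-0.0, 0.999, -0.032, 0.001]
ft_force: [0.5, -0.2, -0.7]
grip_width: 0.0099
finger_force: 59.3
```

```bash
python3 plan.py .5287 -.0183 .0055 -.062 1; python3 spoon.py .03 side
```

```text
t 23.5 at [ 0.5294 -0.0184  0.0306] phi -0.065 w 0.0099 n 1
[-0.01, -0.0, 0.21, -0.02, 1.0], 
23.5 [ 0.52935275 -0.01838138  0.03056792] -0.0647047576401535
side no blob [283.5, 218.9, 22.2, 21.9]
```

>>> {"fn": "send_rows", "kwargs": {"rows": [[0, 0, 0.12, 0, 1], [0, 0, 0.06, 0, 1], [0, 0, 0.01, 0, 1], [0, 0, 0, 0, 1], [0, 0, 0, 0, 1]]}}

```text
time: 24.22
ee_pos: [0.5287, -0.0184, 0.0067]
orientation: [0.0, 0.999, -0.032, 0.0]
ft_force: [0.5, 0.1, 0.1]
grip_width: 0.0102
finger_force: 59.3
```

>>> {"fn": "send_rows", "kwargs": {"rows": [[0, 0, 0.008, 0, 1], [0, 0, 0, 0, 1]]}}

```text
time: 24.48
ee_pos: [0.5286, -0.0184, 0.0057]
orientation: [-0.0, 0.999, -0.032, 0.0]
ft_force: [0.0, -0.6, -0.8]
grip_width: 0.0099
finger_force: 59.3
```

>>> {"fn": "send_rows", "kwargs": {"rows": [[0, 0, 0, 0, 0.7], [0, 0, 0, 0, 0.45], [0, 0, 0, 0, 0.45], [0, 0, 0, 0, 0.45]]}}

```text
time: 24.98
ee_pos: [0.5285, -0.0184, 0.0056]
orientation: [-0.0, 0.999, -0.032, -0.0]
ft_force: [-0.4, -1.0, 0.2]
grip_width: 0.0234
finger_force: 0.0
```

>>> {"fn": "send_rows", "kwargs": {"rows": [[0, 0, -0.15, 0, 0.45], [0, 0, -0.35, 0, 0.45], [0, 0, -0.4, 0, 0.45], [0, 0, -0.4, 0, 0.45], [0, 0, -0.2, 0, 0]]}}

```text
time: 25.6
ee_pos: [0.5293, -0.0185, 0.1883]
orientation: [-0.0, 0.999, -0.032, 0.002]
ft_force: [0.0, 0.2, -0.1]
grip_width: 0.0405
finger_force: 0.0
```

```bash
python3 spoon.py .008 side; python3 plan.py .585 -.30 .2 1.2 -1; python3 wr.py w8 spoon
python3 - <<'E'
from cupfit import *
ps=[read_camera(n) for n in("top","side")]
from scipy.optimize import least_squares
B=[]
for p in ps:
    d=spot_in(p,"tin");print(d[:2]);
    if d:
        b=d[0]["box"];B.append((p,np.array([b[0]-b[2]/2,b[0]+b[2]/2,b[1]-b[3]/2,b[1]+b[3]/2])))
f=lambda x:np.concatenate([np.array(cyl(p,[x[0],x[1],0],.029,.029,.066))-b for p,b in B])
r=least_squares(f,[.585,-.3]);print("tin",r.x,r.fun.round(1))
E
```

```text
25.6 [ 0.52930475 -0.01846421  0.18829692] -0.06481097781756266
side conf box [299. 197.  83.  18.] ends handle [ 0.6392 -0.027 ] bowl [ 0.4211 -0.0125] mid [ 0.5301 -0.0198] yaw 3.0754 len 0.2186
t 25.7 at [ 0.53   -0.0184  0.1884] phi -0.065 w 0.0426 n 9
[0.07, 0.26, -0.01, -0.94, -1.0], [0.03, 0.26, -0.01, -0.94, -1.0], [-0.01, 0.27, -0.01, -0.94, -1.0], [-0.04, 0.26, -0.01, -0.94, -1.0], [-0.08, 0.25, -0.01, -0.94, -1.0]
[-0.11, 0.24, -0.01, -0.94, -1.0], [-0.15, 0.22, -0.01, -0.94, -1.0], [-0.18, 0.2, -0.01, -0.94, -1.0], [-0.2, 0.17, -0.01, -0.94, -1.0], 
25.7 [ 0.53   -0.0184  0.1884] [-0.     0.999 -0.032  0.003] [-0.6  0.   0. ]
cam [ 0.607 -0.023  0.331] [-0.3   0.02 -0.95]
spoon 0.81 [320.8 170.9  42.1 184.9]
spoon 0.38 [224.3 187.8  63.3  56.5]
[{'box': [421.4, 159.4, 25.7, 21.2], 'conf': 0.69}]
[{'box': [308.1, 124.3, 8.7, 25.0], 'conf': 0.59}]
tin [ 0.56709232 -0.30244878] [ -0.2  -1.2   4.6   5.9 -10.7   1.2  -5.8  -0.1]
```

>>> {"fn": "send_rows", "kwargs": {"rows": [[0.07, 0.26, 0, -0.94, -1], [0.03, 0.26, 0, -0.94, -1], [0, 0.27, 0, -0.94, -1], [-0.04, 0.26, 0, -0.94, -1], [-0.08, 0.25, 0, -0.94, -1]]}}

```text
time: 26.62
ee_pos: [0.56, -0.1753, 0.1845]
orientation: [-0.001, 0.948, 0.317, -0.001]
ft_force: [-0.1, -0.0, -0.6]
grip_width: 0.0855
finger_force: 0.0
```

>>> {"fn": "send_rows", "kwargs": {"rows": [[-0.11, 0.24, 0, -0.94, -1], [-0.15, 0.22, 0, -0.94, -1], [-0.18, 0.2, 0, -0.94, -1], [-0.2, 0.17, 0, -0.94, -1], [0, 0, 0, 0, -1]]}}

```text
time: 27.25
ee_pos: [0.5839, -0.3026, 0.1839]
orientation: [-0.001, 0.825, 0.565, -0.001]
ft_force: [-0.2, 1.2, 0.3]
grip_width: 0.0856
finger_force: 0.0
```

```bash
python3 wr.py w9 tin jar
python3 - <<'E'
from cupfit import *
from scipy.optimize import least_squares
p=read_camera("wrist");B=[]
for d in spot_in(p,"tin")[:1]:
    b=d["box"];b=np.array([b[0]-b[2]/2,b[0]+b[2]/2,b[1]-b[3]/2,b[1]+b[3]/2])
    r=least_squares(lambda x:np.array(cyl(p,[x[0],x[1],0],.029,.029,.066))-b,[.58,-.3]);print("tin",r.x,r.fun.round(1))
E
```

```text
27.25 [ 0.5839 -0.3026  0.1839] [-0.001  0.825  0.565 -0.001] [-0.2  1.2  0.3]
cam [ 0.612 -0.23   0.326] [-0.11 -0.29 -0.95]
tin 0.7 [320.2 186.6  58.5  65. ]
jar 0.86 [194.4 261.9  75.9  70.1]
tin [ 0.58138457 -0.30280231] [-0.5  0.5 -2.1  2. ]
```

View pics/w9.png

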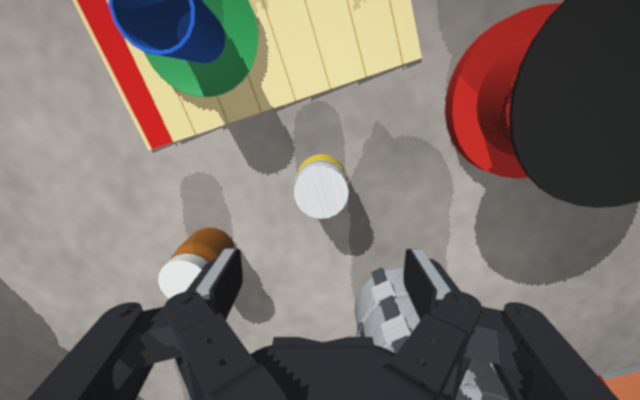

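>>> {"fn": "send_rows", "kwargs": {"rows": [[0, -0.02, 0.3, 0, -1], [0, 0, 0.4, 0, -1], [0, 0, 0.4, 0, -1], [0, 0, 0.2, 0, -1], [0, 0, 0.08, 0, -1]]}}

```text
time: 28.12
ee_pos: [0.5822, -0.2971, 0.0186]
orientation: [-0.001, 0.824, 0.567, -0.0]
ft_force: [-0.2, -0.1, 1.1]
grip_width: 0.0855
finger_force: 0.0
```

>>> {"fn": "send_rows", "kwargs": {"rows": [[0, 0, 0, 0, 1], [0, 0, 0, 0, 1], [0, 0, 0, 0, 1], [0, 0, 0, 0, 1]]}}

```text
time: 28.62
ee_pos: [0.5837, -0.2987, 0.0217]
orientation: [0.001, 0.824, 0.566, 0.001]
ft_force: [-0.6, 0.6, 7.4]
grip_width: 0.0561
finger_force: 64.7
```

>>> {"fn": "send_rows", "kwargs": {"rows": [[0, 0, -0.2, 0, 1], [0, 0, -0.3, 0, 1], [0, 0, -0.2, 0, 1], [0, 0, 0, 0, 1], [0, 0, 0, 0, 1]]}}

```text
time: 29.25
ee_pos: [0.5821, -0.2984, 0.1033]
orientation: [-0.0, 0.824, 0.566, -0.0]
ft_force: [-1.3, 0.7, -2.2]
grip_width: 0.0562
finger_force: 64.5
```

```bash
python3 plan.py .6412 -.1263 .105 1.2 1
python3 - <<'E'
from cupfit import *
from scipy.optimize import least_squares
z=get_obs()["ee_pos"][2]-.020
for n in("side","wrist"):
  p=read_camera(n)
  for d in spot_in(p,"tin")[:1]:
    b=d["box"];b=np.array([b[0]-b[2]/2,b[0]+b[2]/2,b[1]-b[3]/2,b[1]+b[3]/2])
    r=least_squares(lambda x:np.array(cyl(p,[x[0],x[1],z],.029,.029,.066))-b,[.58,-.3]);print("tin",r.x,r.fun.round(1),b)
E
```

```text
t 29.25 at [ 0.5821 -0.2984  0.1033] phi 1.204 w 0.0562 n 4
[0.38, -0.01, -0.0, 0.01, 1.0], [0.38, -0.01, -0.0, 0.01, 1.0], [0.38, -0.01, -0.0, 0.01, 1.0], [0.38, -0.01, -0.0, 0.01, 1.0], 
tin [ 0.58195964 -0.30259441] [-0.9  1.  -0.2  0.2] [287.5  307.3   80.55 112.45]
tin [ 0.58349673 -0.29521492] [ -9.3   9.3 -12.5  13.3] [261.5 385.3 200.1 341.9]
```

>>> {"fn": "send_rows", "kwargs": {"rows": [[0.38, -0.02, 0, 0, 1], [0.39, -0.02, 0, 0, 1], [0.39, -0.02, 0, 0, 1], [0.39, -0.01, 0.1, 0, 1], [0, 0, 0.2, 0, 1]]}}

```text
time: 30.08
ee_pos: [0.6437, -0.1154, 0.068]
orientation: [-0.001, 0.822, 0.569, 0.002]
ft_force: [-0.6, -1.3, -2.7]
grip_width: 0.0563
finger_force: 64.5
```

>>> {"fn": "send_rows", "kwargs": {"rows": [[0, 0, 0.12, 0, 1], [0, 0, 0, 0, 1], [0, 0, 0, 0, 1]]}}

```text
time: 30.45
ee_pos: [0.6417, -0.1228, 0.0541]
orientation: [0.0, 0.825, 0.566, 0.0]
ft_force: [-0.1, -0.1, -1.8]
grip_width: 0.0564
finger_force: 64.4
```

```bash
python3 plan.py .6412 -.1222 .026 1.2 1
python3 - <<'E'
from cupfit import *
from scipy.optimize import least_squares
z=get_obs()["ee_pos"][2]-.021
for n in("side","side"):
  p=read_camera(n)
  for d in spot_in(p,"tin")[:1]:
    b=d["box"];b=np.array([b[0]-b[2]/2,b[0]+b[2]/2,b[1]-b[3]/2,b[1]+b[3]/2])
    r=least_squares(lambda x:np.array(cyl(p,[x[0],x[1],z],.029,.029,.066))-b,[.58,-.3]);print("tin",r.x,r.fun.round(1),b)
E
```

```text
t 30.45 at [ 0.6417 -0.1228  0.0541] phi 1.203 w 0.0564 n 1
[0.0, -0.01, 0.23, 0.02, 1.0], 
tin [ 0.63407639 -0.11855424] [-0.6  0.7 -0.4  0.3] [252.25 275.55 134.6  168.  ]
tin [ 0.63628188 -0.12214301] [-1.5  1.6  0.5 -0.5] [252.65 274.15 132.8  167.8 ]
```

>>> {"fn": "send_rows", "kwargs": {"rows": [[0, 0, 0.12, 0, 1], [0, 0, 0.1, 0, 1], [0, 0, 0.015, 0, 1], [0, 0, 0, 0, 1], [0, 0, 0, 0, 1]]}}

```text
time: 31.28
ee_pos: [0.6412, -0.1218, 0.0248]
orientation: [-0.0, 0.824, 0.566, -0.0]
ft_force: [0.7, 0.7, -2.2]
grip_width: 0.056
finger_force: 64.5
```

>>> {"fn": "send_rows", "kwargs": {"rows": [[0, 0, 0.012, 0, 1], [0, 0, 0, 0, 1]]}}

```text
time: 31.52
ee_pos: [0.6413, -0.1218, 0.0247]
orientation: [0.0, 0.824, 0.566, -0.0]
ft_force: [-4.3, 0.6, 10.8]
grip_width: 0.0561
finger_force: 65.7
```

>>> {"fn": "send_rows", "kwargs": {"rows": [[0, 0, 0, 0, 0.3], [0, 0, 0, 0, -0.5], [0, 0, 0, 0, -1], [0, 0, 0, 0, -1]]}}

```text
time: 32.02
ee_pos: [0.6415, -0.1218, 0.0237]
orientation: [-0.0, 0.824, 0.566, -0.0]
ft_force: [0.2, -1.1, 0.2]
grip_width: 0.0855
finger_force: 0.0
```

>>> {"fn": "send_rows", "kwargs": {"rows": [[0, 0, -0.3, 0, -1], [0, 0, -0.4, 0, -1], [0, 0, -0.4, 0, -1], [0, 0, -0.4, 0, -1], [0, 0, 0, 0, -1]]}}

```text
time: 32.65
ee_pos: [0.6437, -0.122, 0.2082]
orientation: [0.002, 0.824, 0.566, 0.003]
ft_force: [0.5, -0.2, 0.0]
grip_width: 0.0853
finger_force: 0.0
```

```bash
python3 wr.py w10 tin cup saucer
python3 - <<'E'
from cupfit import *
p=read_camera("wrist");img=p["img"][:,:,::-1].copy()
def circ(c,r,z,col):
    for t in np.linspace(0,6.28,120):
        u,v=proj(p,[c[0]+r*np.cos(t),c[1]+r*np.sin(t),z]);
        if 0<=u<640 and 0<=v<400: img[int(round(v)),int(round(u))]=col
circ((.641,-.1262),.029,.069,(0,0,255));circ((.641,-.1262),.029,.003,(0,0,255))
circ((.5224,-.1188),.06,.015,(255,255,255));circ((.5224,-.1188),.031,.094,(0,255,255))
cv2.imwrite("pics/w10b.png",img)
E
```

```text
32.65 [ 0.6437 -0.122   0.2082] [0.002 0.824 0.566 0.003] [ 0.5 -0.2  0. ]
cam [ 0.671 -0.049  0.351] [-0.1  -0.29 -0.95]
tin 0.71 [215.2 225.8  71.7  66.1]
cup 0.57 [216.7 225.1  70.2  63.2]
saucer 0.65 [232.7 205.4  96.3  85.1]
```

View pics/w10b.png

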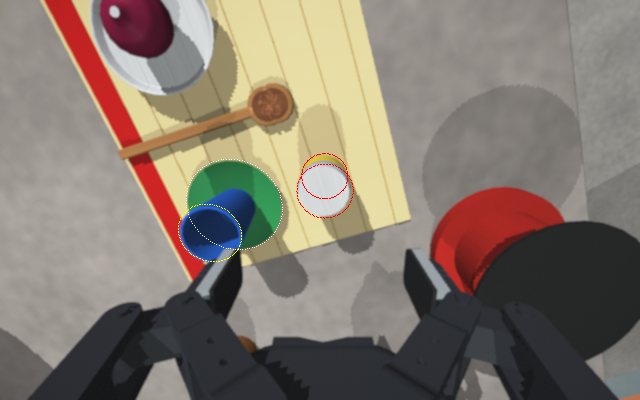

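```bash
python3 spoon.py .008 side
python3 - <<'E'
from h import *
p=read_camera("side");k=3;x0,y0=190,90
img=cv2.resize(p["img"][y0:290,x0:410,::-1],None,fx=k,fy=k)
def circ(c,r,z,col):
    q=[proj(p,[c[0]+r*np.cos(t),c[1]+r*np.sin(t),z]) for t in np.linspace(0,6.28,60)]
    cv2.polylines(img,[np.array([[(u-x0+.5)*k,(v-y0+.5)*k] for u,v in q],int)],True,col,1)
circ((.6412,-.1262),.029,.069,(0,0,255));circ((.6412,-.1262),.029,.003,(0,0,255))
circ((.5224,-.1188),.06,.015,(255,255,255));circ((.5224,-.1188),.031,.094,(0,255,255))
circ((.535,.0825),.062,.027,(255,0,255));circ((.535,.0825),.029,.05,(0,255,0))
cv2.imwrite("pics/s11.png",img)
E
```

```text
32.9 [ 0.64069171 -0.12181305  0.20233197] 1.2043856397097723
side conf box [299. 200.  82.  24.] ends handle [ 0.6392 -0.027 ] bowl [ 0.421  -0.0121] mid [ 0.5301 -0.0195] yaw 3.0735 len 0.2186
```

View pics/s11.png

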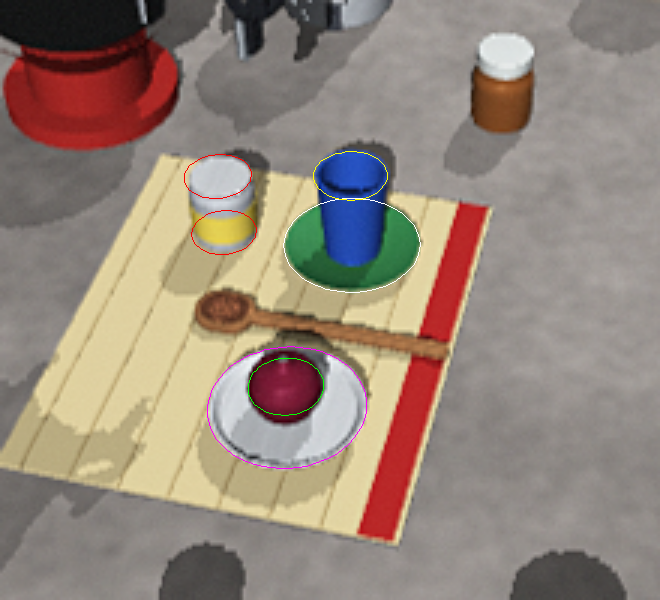

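```bash
python3 -c "
from plant import *
print(sign_off())"
```

```text
the job is handed in; nothing more can be done
None
```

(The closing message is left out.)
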